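# Change the control dish behind the sample bottles

### The job

The control dish at the back of the stainless sample rack has to be photographed and replaced. First stand both bottles from the rack upright in the spill tray, then move the used dish from the rack onto the raised round seat of the photo board and put the fresh dish (the one lying on the bare table in front of the rack) into the rack's empty dish seat. Last, put each bottle back into the very collar it came from; keep bottles and dishes level throughout, never tipped over.

Things in the scene. Friction and masses are not known exactly. Their poses are not given: they have to be found in the camera images.
- sample_rack: low stainless rack, fixed: a 140 (x) x 190 (y) x 6 mm plate, origin at the centre of its underside; its front (bottle side) looks to its -x. On it two round bottle collars, inside diameter 64, wall 2.5, rims 16 mm above the origin, centred at (-28, +52) and (-28, -52) mm, and a low dish collar at (+24, 0) mm. At each y end a wire handle 31 mm high, from x = +8 to +58 mm
- rack_seat (a point): centre of the floor of the rack's dish collar (72 mm inside diameter, 2.5 mm wall, rim 3 mm above this floor), 6 mm above the rack's underside; axes as the rack. The used dish lies in it at the start, the fresh dish belongs in it at the end
- photo_stage: grey photo board, fixed to the table, 150 x 150 x 12 mm, origin at the centre of its underside; an L-shaped black and white scale, its top 21 mm above the table, lies on it along its -x and +y sides; in its middle a round black pedestal 77 mm across carries the dish seat
- photo_seat (a point): centre of the floor of the round seat on the photo board, 20 mm above the table; the seat is a recess 72 mm across inside a rim 2.5 mm wide and 3 mm high (rim top 23 mm above the table). The used dish goes in it, concentric within 10 mm and flat on its floor
- spill_tray: open stainless tray, fixed to the table, 200 (x) x 120 (y) x 14 mm, walls and floor 3 mm; origin at the centre of its underside, inner floor 3 mm above it. The side area: it takes both bottles side by side along its x axis
- small_bottle: smaller white sample bottle with a blue screw cap, loose, 80 g: body 46 mm across and 84 mm high, cap 36 mm across, 99 mm high in all; origin at the centre of its foot, z up its axis. At the start it stands in one of the rack's two bottle collars (which one varies), its foot 6 mm above the table
- large_bottle: larger white sample bottle with a red screw cap, loose, 110 g: body 52 mm across and 96 mm high, cap 39 mm across, 113 mm high in all; origin at the centre of its foot, z up its axis. At the start it stands in the rack's other bottle collar
- used_dish: round covered clear dish with brown medium, loose, 22 g, 60 mm across and 15 mm high; origin at the centre of its underside. At the start it lies in the rack's dish collar, behind and between the bottles. Held best across its own x or y axis, where it is 58 mm wide between small flats
- fresh_dish: a dish of the same kind and size (60 mm across, 15 mm high, 22 g, held best across its own x or y axis); at the start it lies alone on the bare table between the robot and the rack. Origin at the centre of its underside
Things that resemble listed ones, but are neither listed nor needed, are in the scene too. What is shaped like the used_dish but orange is not meant.

How it is judged (in metres and radians):
On the way, in this order (a step that is already met when the one before it is completed fails the run):
1. both bottles stand upright and released in the spill tray (x of small_bottle in the frame of spill_tray between -0.085 and 0.085 m and y of small_bottle in the frame of spill_tray between -0.045 and 0.045 m and z of each of small_bottle, large_bottle in the frame of spill_tray below 0.009 m and angle between each of small_bottle, large_bottle's own z axis and vertical below 0.1 rad and contact force between the fingers and small_bottle below 0.05 N and x of large_bottle in the frame of spill_tray between -0.085 and 0.085 m and y of large_bottle in the frame of spill_tray between -0.045 and 0.045 m and contact force between the fingers and large_bottle below 0.05 N), for 0.2 s.
2. the used dish lies flat and released in the seat of the photo board, the bottles still in the tray (all of step 1 and horizontal distance between used_dish and photo_seat below 0.01 m and z of used_dish in the frame of photo_seat between -0.003 and 0.003 m and angle between used_dish's own z axis and vertical below 0.07 rad and contact force between the fingers and used_dish below 0.05 N), for 0.2 s.
3. the fresh dish lies flat and released in the rack's dish seat, the bottles still in the tray (all of step 1 and horizontal distance between fresh_dish and rack_seat below 0.01 m and z of fresh_dish in the frame of rack_seat between -0.003 and 0.003 m and angle between fresh_dish's own z axis and vertical below 0.07 rad and contact force between the fingers and fresh_dish below 0.05 N), for 0.2 s.
At the end, for the whole second after the job is handed in: each bottle stands upright in the collar it came from, within 14 mm of where it stood; the used dish lies flat in the photo board's seat and the fresh dish in the rack's dish seat, each within 10 mm of its centre and 3 mm of its floor; all released and at rest (distance of each of small_bottle, large_bottle from where it was at the start of the episode below 0.014 m and angle between each of small_bottle, large_bottle, used_dish, fresh_dish's own z axis and vertical below 0.07 rad and contact force between the fingers and small_bottle below 0.05 N and contact force between the fingers and large_bottle below 0.05 N and horizontal distance between used_dish and photo_seat below 0.01 m and z of used_dish in the frame of photo_seat between -0.003 and 0.003 m and contact force between the fingers and used_dish below 0.05 N and horizontal distance between fresh_dish and rack_seat below 0.01 m and z of fresh_dish in the frame of rack_seat between -0.003 and 0.003 m and contact force between the fingers and fresh_dish below 0.05 N and linear speed of each of small_bottle, large_bottle, used_dish, fresh_dish below 0.01 m/s); the robot touches nothing.
It fails at once if the small bottle is tipped by more than 30 degrees (angle between small_bottle's own z axis and vertical above 0.52 rad).
It fails at once if the large bottle is tipped by more than 30 degrees (angle between large_bottle's own z axis and vertical above 0.52 rad).
It fails at once if the used dish is tipped by more than 30 degrees (angle between used_dish's own z axis and vertical above 0.52 rad).
It fails at once if the fresh dish is tipped by more than 30 degrees (angle between fresh_dish's own z axis and vertical above 0.52 rad).
It also fails if it takes over 134 s, if anything falls off the work surface, if the arm or the gripper's body presses on something with over 40 N, if the wrist force passes 120 N, or if a joint passes its speed limit or range.

### The arm

A 6-joint arm with a two-finger parallel gripper is mounted at the origin on a cart in front of the work surface, level with it; the furniture and walls round the work are solid. World frame = base frame: x ahead of the robot, y to its left, z up, the work surface at z = 0. Lengths are in m, angles in degrees, forces in N, time in s.
With the tool pointing down it reaches from about 0.325 to 0.85 m from the base axis. Payload 15.5 kg.
Tool frame: the origin (TCP) lies midway between the tips of the shut fingers; the grasp point (between the pads) lies 19 mm behind it; z points along the fingers, y is the line along which they close (so a half turn about z gives the same grasp; the last joint's range is limited). The gripper opens to 91 mm and grips with 3 to 60 N. Pads are 32 mm wide; open, the fingers measure 118 mm over their backs; the gripper's body (76 mm by 178 mm) begins 60 mm behind the grasp point.
Start: joints at [60.819, 28.281, 77.091, -0, 74.628, -5.472], TCP at [0.251, 0.572, 0.214] pointing down, gripper open.
Joint ranges: [-166.48, 166.48], [-47.26, 123.95], [12.59, 153.08], [-70.14, 250.14], [6.76, 159.57], [-176.63, 176.63]. Speed limits (degrees/s): [108.29, 108.29, 147.25, 172.46, 172.46, 172.46].

### API

Orientations are given as a 3x3 rotation matrix whose columns are the frame's x, y, z axes.
In Python, from bench import ctrl gives the robot as it stands. The module is installed in compiled form; this text tells all that it offers. Calls block until the motion is done:
- ctrl.goto(position, orientation): joint-space move of the TCP to a pose.
- ctrl.move_l(position, vel=0.15, ori=None, contact_N=None): straight line of the TCP; ori=None keeps the orientation; vel is the mean speed in m/s. With contact_N (N) it stops when the force on the tool has changed by that much, and returns True; else False.
- ctrl.movej(angles): joint-space move.
- ctrl.command_gripper(opening): opening from 0.0 (shut) to 1.0 (fully open); the grip force is fixed at half the most; returns when the fingers have stopped.
- ctrl.sleep(seconds).
- ctrl.ik(position, orientation): joint angles nearest the present ones, or None.
- ctrl.read_camera(name): name is "scene" or "top" or "wrist"; returns the picture (384x512x3 uint8, blue, green, red); there is no depth.
- ctrl.camera_params(name): a dict with "fx", "fy", "cx", "cy" (pixels), "pose" (4x4, takes a point from camera to world coordinates); the wrist camera has in their place "T_tool_cam" (4x4, takes a point from camera to tool coordinates, whose origin is the TCP and whose axes are the flange's). Camera axes: x right, y up, looking along -z (the intrinsics and any distortion apply to the point x, -y, -z); pixel columns grow to the right and rows downward; lengths in m; the calibration is good to about 2 mm. The wrist camera is an equidistant fisheye: a pixel r from the principal point sees the ray r / f radians off the axis. A picture is of the moment at which its call begins: read the wrist's pose just before it. camera_params takes no time and is no camera call.
A pose or a line that the arm cannot do raises ctrl.MotionError and nothing moves.
- ctrl.sign_off(): hands the job in; it is judged then, once.
Readings, each from a call of its own:
- ctrl.current_t(): time.
- ctrl.current_q(): joint angles.
- ctrl.current_dq(): joint speeds.
- ctrl.current_effort(): joint torques, N m.
- ctrl.current_tool_pos(): TCP position.
- ctrl.current_eef_rot(): TCP orientation.
- ctrl.current_contact_force(): force on the tool from outside, world axes, zero at the start.
- ctrl.current_wrist_torque(): the same for the moment, N m.
- ctrl.current_grip_width(): opening from 0.0 (shut) to 1.0 (fully open).
- ctrl.current_grasp_force(): force on a finger pad.
Only numpy, scipy, OpenCV 4.12 (cv2) and the standard library are available. Lean on these libraries where they do the work, as an engineer would, in place of code of your own. Each camera call takes 0.05 s, during which the arm holds its last target. There are 200 camera calls.

## Working session

There is one attempt and no reset: what is moved stays moved. The work goes in short steps, each a Python script; the robot and the scene stay as the last script left them, time stands still between calls to the robot, and variables do not carry over. Pictures are saved under pics/ and viewed, at most 14 in all, crops included, and the job is handed in when it is done.

```bash
mkdir -p pics; python3 - <<'E'
from bench import ctrl
import cv2, numpy as np
np.set_printoptions(precision=4,suppress=True)
for n in ("scene","top","wrist"):
    im=ctrl.read_camera(n); cv2.imwrite(f"pics/{n}0.png",im)
    print(n,ctrl.camera_params(n))
print(ctrl.current_t(),ctrl.current_tool_pos(),ctrl.current_eef_rot())
E
```

```text
scene {'fx': 499.13062482151776, 'fy': 499.13062482151776, 'cx': 262.3218669193492, 'cy': 197.0160366964618, 'pose': array([[ 0.8823,  0.2727, -0.3837,  0.1018],
       [-0.4707,  0.5024, -0.7253, -0.8586],
       [-0.005 ,  0.8205,  0.5716,  0.7168],
       [ 0.    ,  0.    ,  0.    ,  1.    ]])}
top {'fx': 478.6200773401866, 'fy': 478.6200773401866, 'cx': 254.68877862185457, 'cy': 194.94786180853848, 'pose': array([[ 0.0571,  0.9726, -0.2256,  0.3165],
       [-0.9983,  0.054 , -0.0201, -0.0063],
       [-0.0074,  0.2263,  0.974 ,  1.2117],
       [ 0.    ,  0.    ,  0.    ,  1.    ]])}
wrist {'fx': 297.3186396354542, 'fy': 297.3186396354542, 'cx': 253.98063603338588, 'cy': 189.06958531938207, 'T_tool_cam': array([[-0.0001,  0.9718,  0.2357,  0.0658],
       [ 1.    ,  0.0003, -0.0007, -0.001 ],
       [-0.0007,  0.2357, -0.9718, -0.1705],
       [ 0.    ,  0.    ,  0.    ,  1.    ]])}
0.15 [0.2512 0.572  0.2135] [[-0.9156  0.4021 -0.0004]
 [ 0.4021  0.9156 -0.0008]
 [ 0.0001 -0.0009 -1.    ]]
```

View pics/scene0.png

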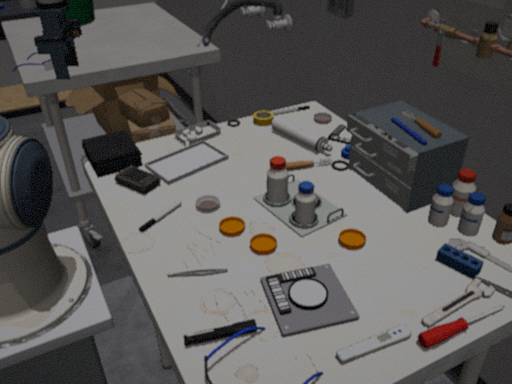

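View pics/top0.png

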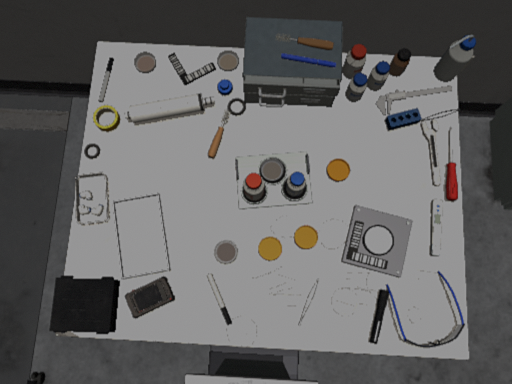

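View pics/wrist0.png

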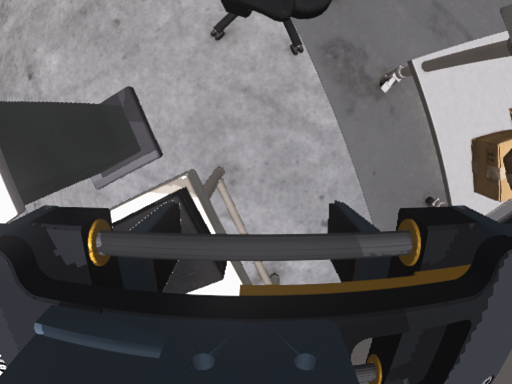

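```bash
cat > h.py <<'E'
from bench import ctrl
import cv2, numpy as np
np.set_printoptions(precision=4,suppress=True)
def R(a):
    """tool down, closing axis y at angle a (deg) in world"""
    c,s=np.cos(np.radians(a)),np.sin(np.radians(a))
    y=np.array([c,s,0]); z=np.array([0,0,-1.]); return np.column_stack([np.cross(y,z),y,z])
def ray(name,uv,P=None,T=None):
    P=P or ctrl.camera_params(name); u,v=uv
    x=(u-P['cx'])/P['fx']; y=(v-P['cy'])/P['fy']
    if name=='wrist':
        th=np.hypot(x,y); k=np.sin(th)/th if th>1e-9 else 1
        d=np.array([x*k,-y*k,-np.cos(th)]); M=T@P['T_tool_cam']
    else: d=np.array([x,-y,-1.]); M=P['pose']
    d=M[:3,:3]@d; return M[:3,3],d/np.linalg.norm(d)
def onplane(r,z): o,d=r; return o+d*(z-o[2])/d[2]
def tri(*rs):
    A=np.zeros((3,3));b=np.zeros(3)
    for o,d in rs: Q=np.eye(3)-np.outer(d,d);A+=Q;b+=Q@o
    p=np.linalg.solve(A,b); return p,max(np.linalg.norm((np.eye(3)-np.outer(d,d))@(p-o)) for o,d in rs)
def toolT():
    T=np.eye(4);T[:3,:3]=ctrl.current_eef_rot();T[:3,3]=ctrl.current_tool_pos();return T
def shot(fn):
    T=toolT();im=ctrl.read_camera('wrist');cv2.imwrite(fn,im);np.save(fn[:-3]+'npy',T);return im,T
E
python3 - <<'E'
from h import *
px={'red':((254,181),(278,162)),'blue':((297,178),(306,187)),'board':((378,239),(308,295)),'fresh':((226,252),(208,203)),'tray':((142,235),(187,162)),'rack':((273,180),(299,207)),'used':((272,170),(303,202))}
for k,(t,s) in px.items(): 
    rt=ray('top',t); print(k,*tri(rt,ray('scene',s)),onplane(rt,0.01),onplane(rt,.11))
t=cv2.resize(cv2.imread('pics/top0.png')[130:285,70:420],None,fx=2.28,fy=2.28,interpolation=cv2.INTER_CUBIC)
# go look
ctrl.goto([0.40,0.0,0.36],R(90-180))
shot('pics/w1.png'); print(ctrl.current_t())
E
```

```text
red [0.6068 0.0194 0.1115] 0.00172215048501984 [0.6318 0.0225 0.01  ] [0.6055 0.0201 0.11  ]
blue [ 0.6227 -0.0828  0.096 ] 0.0002932831671685963 [ 0.646  -0.0886  0.01  ] [ 0.6186 -0.0817  0.11  ]
board [ 0.4975 -0.2974  0.0118] 0.0004973900293892961 [ 0.4983 -0.2981  0.01  ] [ 0.4831 -0.2738  0.11  ]
fresh [0.4464 0.0815 0.0084] 0.0022812799570328677 [0.4441 0.0821 0.01  ] [0.4334 0.0747 0.11  ]
tray [0.4767 0.2994 0.0022] 0.0006755075511987211 [0.475  0.2976 0.01  ] [0.4618 0.2723 0.11  ]
rack [ 0.6415 -0.0273 -0.0016] 0.0012751223018075302 [ 0.6372 -0.0266  0.01  ] [ 0.6105 -0.0249  0.11  ]
used [ 0.662  -0.0214  0.0044] 0.003701709179357665 [ 0.664  -0.0227  0.01  ] [ 0.6351 -0.0213  0.11  ]
2.3833
```

View pics/w1.png

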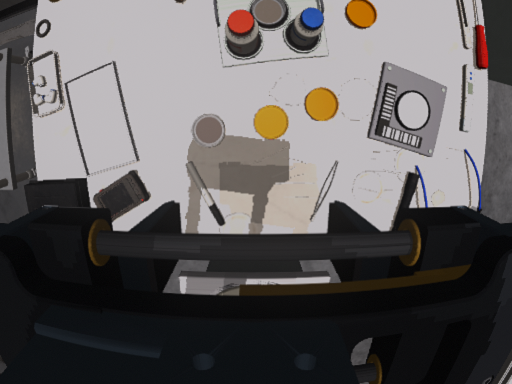

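```bash
python3 - <<'E'
from h import *
ctrl.goto([0.52,-0.02,0.36],R(-90))
im,T=shot('pics/w2.png'); print(T[:3,3],ctrl.current_t())
cv2.imwrite('pics/w2b.png',cv2.resize(im[0:250],(1024,500),interpolation=cv2.INTER_CUBIC)[:, 112:912])
E
```

```text
[ 0.5203 -0.0197  0.3592] 2.9917
```

View pics/w2b.png

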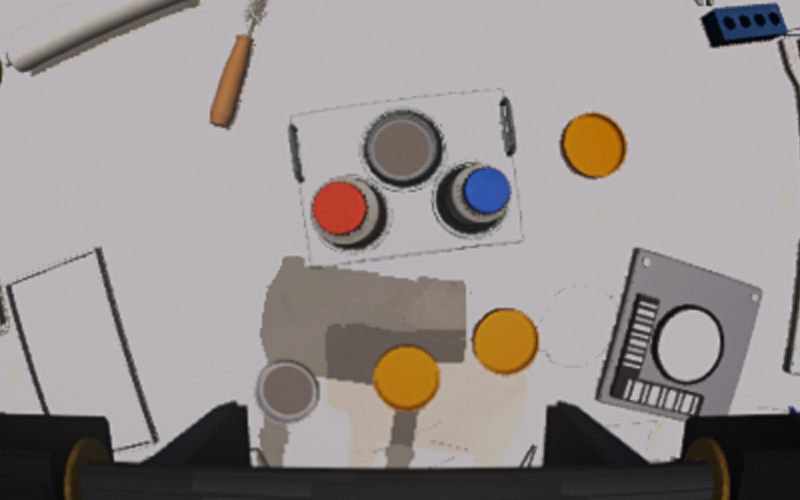

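```bash
cat > det.py <<'E'
from h import *
def blobs(im,name):
    hsv=cv2.cvtColor(im,cv2.COLOR_BGR2HSV);H,S,V=cv2.split(hsv)
    m={'red':((H<7)|(H>172))&(S>150)&(V>90),'blue':(H>100)&(H<125)&(S>120)&(V>90),
       'brown':(H<20)&(S>25)&(S<110)&(V>60)&(V<150),'white':(S<40)&(V>150)}[name]
    m=m.astype(np.uint8); k=np.ones((3,3),np.uint8)
    m=cv2.morphologyEx(m,cv2.MORPH_OPEN,k)
    out=[]
    for c in cv2.findContours(m,cv2.RETR_LIST,cv2.CHAIN_APPROX_NONE)[0]:
        a=cv2.contourArea(c)
        if a<100 or len(c)<15: continue
        e=cv2.fitEllipse(c); ea=np.pi*e[1][0]*e[1][1]/4
        if abs(a/ea-1)<.15 and e[1][0]/e[1][1]>.6 and e[1][1]<90: out.append((np.array(e[0]),e[1],a))
    return out
E
python3 - <<'E'
from det import *
for f in 'w1','w2':
    im=cv2.imread(f'pics/{f}.png')
    for n in 'red','blue','brown','white':
        for c,ax,a in blobs(im,n): print(f,n,c,np.array(ax),a)
T={f:np.load(f'pics/{f}.npy') for f in('w1','w2')}
f2=lambda x,y:((x+112)/2,y/2)
print('rack');c=[onplane(ray('wrist',f2(*p),T=T['w2']),.006)[:2] for p in((290,115),(503,90),(523,241),(308,267))];c=np.array(c);print(c,c.mean(0),[np.linalg.norm(c[i]-c[i-1]) for i in range(4)])
e=(c[0]-c[1])+(c[3]-c[2]); print('rack y-axis ang',np.degrees(np.arctan2(e[1],e[0])))
e=(c[0]-c[3])+(c[1]-c[2]); print('rack x-axis ang',np.degrees(np.arctan2(e[1],e[0])))
for f,ps in(('w1',((66,97),(113,63),(138,159),(87,174))),):
    c=np.array([onplane(ray('wrist',p,T=T[f]),.014)[:2] for p in ps]);print('tray',c,c.mean(0),[np.linalg.norm(c[i]-c[i-1]) for i in range(4)])
    e=(c[1]-c[2])+(c[0]-c[3]);print(np.degrees(np.arctan2(e[1],e[0])))
E
```

```text
w1 red [240.4049  21.1242] [22.2959 25.3218] 441.5
w1 blue [312.126   17.0419] [18.0106 21.2157] 298.5
w1 brown [208.4453 129.6269] [25.1749 25.2594] 498.0
w1 brown [267.8238  10.8986] [22.3985 25.9632] 455.5
w1 white [225.5928 211.3145] [47.4261 58.4017] 1850.5
w1 white [412.7249 110.0554] [28.9827 34.8994] 793.0
w1 white [321.1659 103.8256] [35.2615 36.2762] 1001.5
w2 red [225.3871 103.6893] [24.9269 25.2732] 492.5
w2 blue [299.307   94.6845] [20.7171 21.7789] 352.5
w2 brown [199.4761 194.6536] [23.0487 24.1093] 435.0
w2 brown [256.2278  74.024 ] [25.6746 26.345 ] 529.0
w2 white [225.58   213.9935] [45.8219 55.1162] 1730.5
w2 white [400.1834 172.1592] [29.0677 34.4351] 784.0
w2 white [352.3215  72.466 ] [34.391  35.7418] 963.5
rack
[[ 0.6971  0.073 ]
 [ 0.7207 -0.1147]
 [ 0.5841 -0.1328]
 [ 0.5599  0.0574]] [ 0.6404 -0.0293] [np.float64(0.13807333500641683), np.float64(0.18913066220660005), np.float64(0.13781068406639743), np.float64(0.19172822542987214)]
rack y-axis ang 97.20577958324321
rack x-axis ang 7.036892158975518
tray [[0.5278 0.3717]
 [0.5812 0.2614]
 [0.3977 0.2135]
 [0.3712 0.3298]] [0.4695 0.2941] [np.float64(0.16207879965299796), np.float64(0.12246280643243566), np.float64(0.18961068154237007), np.float64(0.11934873898256373)]
14.794880777945547
```

```bash
python3 - <<'E'
from h import *
T=[np.load(f'pics/{f}.npy') for f in('w1','w2')]
D={'red':((240.4,21.12),(225.39,103.69),.119),'blue':((312.13,17.04),(299.31,94.68),.105),'fresh':((208.45,129.63),(199.48,194.65),.012),'used':((267.82,10.9),(256.23,74.02),.018),'seat':((412.72,110.06),(400.18,172.16),.020),
'tray1':((113,63),f:=((99+112)/2,124),.014),'tray2':((138,159),((157+112)/2,220),.014),'tray0':((66,97),(60,143.5),.014)}
for k,(a,b,z) in D.items():
    r=[ray('wrist',p,T=t) for p,t in zip((a,b),T)]; print(k,*tri(*r),onplane(r[0],z),onplane(r[1],z))
a=np.radians(7.1);Rr=np.array([[np.cos(a),-np.sin(a)],[np.sin(a),np.cos(a)]])
for p in((-.028,.052),(-.028,-.052),(.024,0)): print(np.array([.6404,-.0293])+Rr@p)
E
```

```text
red [0.6066 0.0189 0.1167] 5.889945692835074e-05 [0.6058 0.0188 0.119 ] [0.6065 0.0188 0.119 ]
blue [ 0.621  -0.0849  0.1035] 4.366655593498685e-07 [ 0.6204 -0.0846  0.105 ] [ 0.6209 -0.0847  0.105 ]
fresh [0.4468 0.0811 0.0004] 6.698197255365956e-06 [0.4472 0.0793 0.012 ] [0.4499 0.0788 0.012 ]
used [ 0.6644 -0.0243  0.0072] 0.00016577446197391438 [ 0.6602 -0.024   0.018 ] [ 0.6628 -0.0241  0.018 ]
seat [ 0.4952 -0.2983  0.0183] 8.45322538796552e-05 [ 0.4951 -0.2974  0.02  ] [ 0.4955 -0.2973  0.02  ]
tray1 [ 0.5864  0.2726 -0.0105] 0.0010936710525788762 [0.5812 0.2614 0.014 ] [0.5862 0.2582 0.014 ]
tray2 [0.3971 0.2148 0.0095] 0.0004760320909208944 [0.3977 0.2135 0.014 ] [0.3987 0.2123 0.014 ]
tray0 [ 0.5463  0.4814 -0.1338] 0.0026261065556820386 [0.5278 0.3717 0.014 ] [0.5554 0.372  0.014 ]
[0.6062 0.0188]
[ 0.619  -0.0844]
[ 0.6642 -0.0263]
```

```bash
cat > ops.py <<'E'
from h import *
def line(x,y,z,vel=.2,**k): return ctrl.move_l([x,y,z],vel=vel,**k)
def pick(xy,z,zup,a,op=.85):
    ctrl.command_gripper(op); ctrl.goto([*xy,zup],R(a)); line(*xy,z,.12); ctrl.command_gripper(0)
    print('grip',ctrl.current_grip_width()*91,ctrl.current_grasp_force(),ctrl.current_tool_pos(),ctrl.current_t())
def place(xy,z,zup,zlow,op=.85,a=None):
    p=ctrl.current_tool_pos(); line(p[0],p[1],zup,.12)
    line(*xy,zup,.2,ori=None if a is None else R(a)); line(*xy,z+.02,.12); c=line(*xy,z,.04,contact_N=6)
    print('placed',c,ctrl.current_tool_pos(),ctrl.current_contact_force())
    ctrl.command_gripper(op); line(*xy,zlow,.15); print(ctrl.current_t())
A=-75.5
RED=(.6063,.0189);BLUE=(.6205,-.0845);TR=(.5196,.3063);TB=(.4324,.2837)
E
python3 - <<'E'
from ops import *
pick(RED,.053,.20,A); place(TR,.0505,.14,.20)
pick(BLUE,.046,.20,A); place(TB,.0435,.13,.24)
ctrl.goto([.50,.02,.30],R(-90)); im,T=shot('pics/w3.png'); print(ctrl.current_t())
cv2.imwrite('pics/w3b.png',cv2.resize(im[0:250],(1024,500),interpolation=cv2.INTER_CUBIC)[:, :800])
E
```

```text
grip 51.63933457704723 29.980030953884125 [0.6064 0.0189 0.0531] 6.075
placed True [0.5192 0.3063 0.05  ] [0.0469 1.0619 6.6093]
11.5833
grip 45.39676025350153 30.00028431415558 [ 0.6205 -0.0845  0.0461] 15.3167
placed True [0.4321 0.2835 0.043 ] [-1.5522 -0.6808  8.9622]
21.7417
22.875
```

View pics/w3b.png

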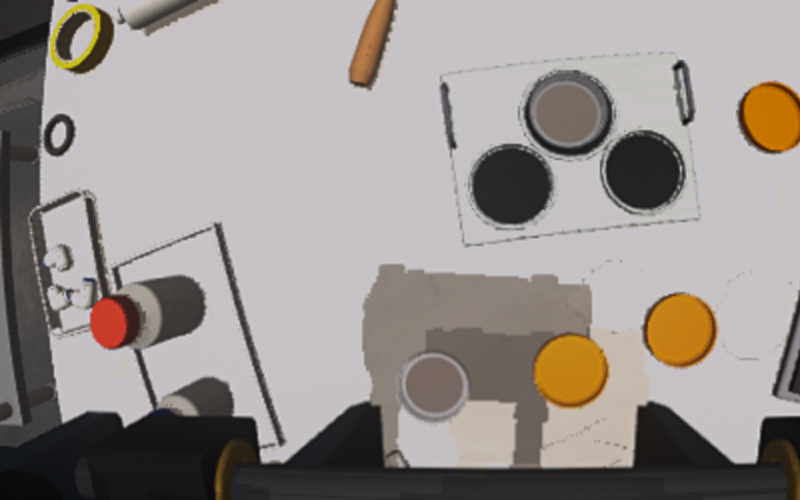

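```bash
python3 - <<'E'
from ops import *
from det import blobs
C=[]
for n,x,y in(('u',.57,-.025),('f',.355,.08)):
    ctrl.goto([x,y,.10],R(-90)); im,T=shot(f'pics/c{n}.png')
    for c,ax,a in blobs(im,'brown'): print(n,c,np.array(ax),onplane(ray('wrist',c,T=T),{'u':.01,'f':.004}[n]))
    C.append(im); print(ctrl.current_t())
    if n=='f': pass
cv2.imwrite('pics/c.png',np.vstack([cv2.resize(i[20:195,156:356],None,fx=1.7,fy=1.7,interpolation=cv2.INTER_CUBIC) for i in C]))
E
```

```text
u [253.1618  87.126 ] [51.9453 53.1378] [ 0.6638 -0.0245  0.01  ]
23.8
f [251.7945  92.9586] [50.7066 51.9785] [0.446  0.0811 0.004 ]
24.8
```

View pics/c.png

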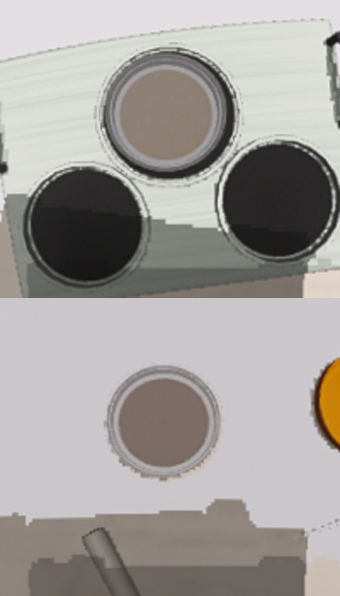

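```bash
python3 - <<'E'
from ops import *
a=-82.9; o=np.array([.0025,.0003])
U=np.array([.6638,-.0245])+o; S=np.array([.4953,-.2975])+o
pick(U,.0115,.10,a,.8)
p=ctrl.current_tool_pos(); line(p[0],p[1],.06,.08)
print(ctrl.current_grip_width()*91,ctrl.current_contact_force())
place(S,.0258,.06,.12,.8)
ctrl.goto([.43,-.2975,.18],R(-90)); im,T=shot('pics/p.png'); print(ctrl.current_t())
from det import blobs
for c,ax,A_ in blobs(im,'brown'): print(c,ax,onplane(ray('wrist',c,T=T),.024))
cv2.imwrite('pics/pb.png',cv2.resize(im[0:240,130:430],None,fx=2,fy=2))
E
```

```text
grip 57.94767033792413 30.001259688287973 [ 0.6668 -0.0243  0.0123] 27.6333
57.58066433756001 [ 0.8216  0.1015 -1.1353]
placed True [ 0.4976 -0.2971  0.0262] [-1.2149  0.2644  9.7649]
32.3833
32.8833
[253.792  118.4072] (41.67734909057617, 42.363067626953125) [ 0.4953 -0.2982  0.024 ]
```

View pics/pb.png

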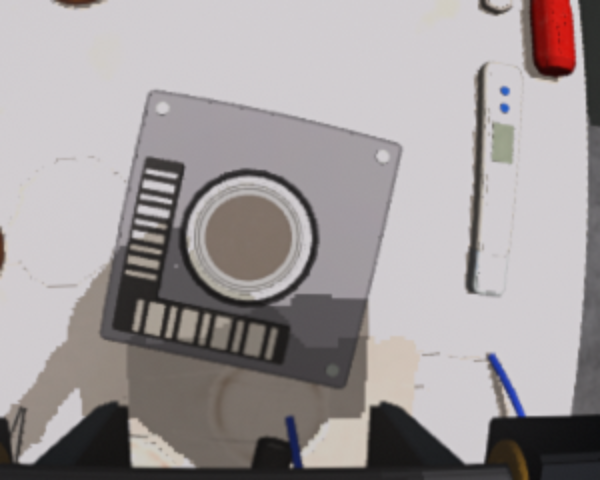

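```bash
python3 - <<'E'
from ops import *
a=-82.9; o=np.array([.0025,.0003])
F=np.array([.4463,.081])+o; S=np.array([.6642,-.0263])+o
pick(F,.0062,.10,a,.8)
p=ctrl.current_tool_pos(); line(p[0],p[1],.06,.08)
print(ctrl.current_grip_width()*91,ctrl.current_contact_force())
place(S,.0122,.06,.12,.8)
ctrl.goto([.57,-.025,.16],R(-90)); im,T=shot('pics/q.png'); print(ctrl.current_t())
from det import blobs
for c,ax,A_ in blobs(im,'brown'): print(c,ax,onplane(ray('wrist',c,T=T),.01))
cv2.imwrite('pics/qb.png',cv2.resize(im[0:240,130:430],None,fx=2,fy=2))
E
```

```text
grip 56.24704754549185 30.00152883119881 [0.4492 0.0813 0.0066] 35.8917
56.21131637021289 [ 0.0225 -0.6825  0.7375]
placed True [ 0.6664 -0.0261  0.0124] [-0.562  -0.9182  5.5659]
40.5417
41.0917
[255.2722  92.1694] (42.33433151245117, 43.18311309814453) [ 0.6634 -0.0272  0.01  ]
```

View pics/qb.png

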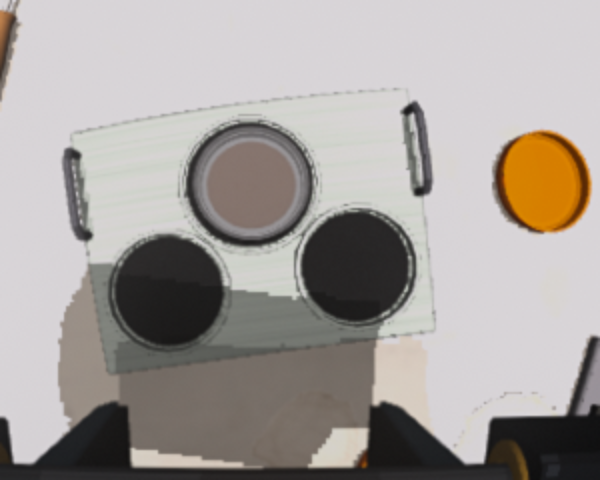

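```bash
python3 - <<'E'
from ops import *
ctrl.goto([.50,.10,.26],R(A))
pick((.4323,.2836),.0435,.20,A); place((.6198,-.0845),.046,.13,.20)
pick((.5193,.3063),.0505,.20,A); place(RED,.053,.14,.24)
ctrl.goto([.45,-.03,.36],R(-90)); im,T=shot('pics/z.png'); print(ctrl.current_t())
from det import blobs
for n,z in(('brown',.01),('red',.119),('blue',.105)):
  for c,ax,A_ in blobs(im,n): print(n,c,onplane(ray('wrist',c,T=T),z))
cv2.imwrite('pics/zb.png',cv2.resize(im[0:240],None,fx=1.55,fy=1.55))
E
```

```text
grip 45.67269067833757 30.000479221343994 [0.4323 0.2836 0.0436] 45.0083
placed True [ 0.6196 -0.0845  0.0463] [-0.7561  0.5661  6.2299]
51.1167
grip 51.46637053329299 29.998944997787476 [0.5194 0.3063 0.0507] 54.7417
placed True [0.606  0.019  0.0534] [-0.2412  1.356   3.8893]
60.4667
61.3417
brown [398.5828 135.27  ] [ 0.4953 -0.3035  0.01  ]
brown [252.0337  36.7739] [ 0.6629 -0.027   0.01  ]
red [218.8026  55.423 ] [0.6056 0.0178 0.119 ]
blue [292.1852  48.5233] [ 0.6193 -0.0849  0.105 ]
```

View pics/zb.png

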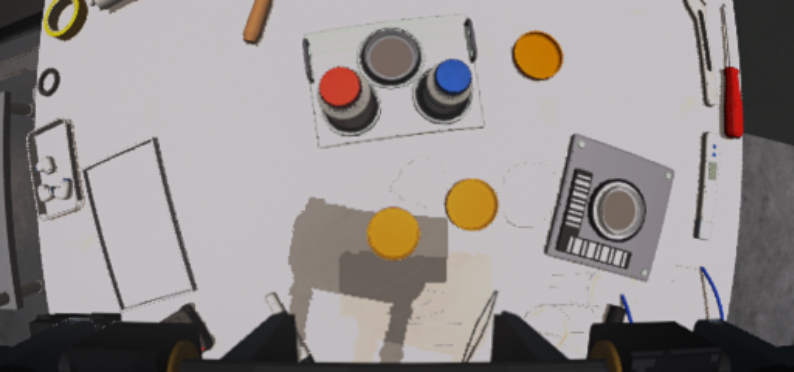

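The picture shows both bottles upright in their own collars (red cap near (340,85), blue near (452,75)). The fresh dish is in the rack near (390,58) and the used dish is in the photo seat near (618,208).

```bash
python3 -c "
from bench import ctrl
ctrl.sleep(.5); print(ctrl.sign_off())"
```

```text
the job is handed in; nothing more can be done
None
```

The job is handed in at about 62 s of the 134 s allowed: the last picture shows the used dish in the photo seat, the fresh dish in the rack seat and both bottles upright in their original collars, but no verdict came back.

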